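# Stamp the round windows into a carved cottage

## Task

Stamp a window in the middle of each of the four walls of the little wooden cottage, by holding it off the bench and pressing each wall squarely against the spring stamp on the grey stand until the stamp is fully in: first the gable end nearest the chimney, next the opposite gable end, then the long wall on the chimney's side, last the other long wall. The stand is too tall for a finger to fit between it and the wall being stamped, so set the cottage down and take it by the other pair of walls half-way. Press gently, keep the cottage upright throughout, finally leave it standing wholly on the dark display board (set it down, do not drop it), and leave the pyramid, bowl and mallet where they are.

Things in the scene. Friction and masses are not known exactly. Their poses are not given: they have to be found in the camera images.
- cottage: solid carved house of bare wood, 0.11 kg. Base 56 mm (x) by 44 mm (y), vertical walls 46 mm high; above them a 45-degree roof, no overhang, ridge along x at 68 mm. A 12 x 12 mm chimney near one corner of the roof, centre x +18, y +10 mm, top at 74 mm. Origin: centre of the underside; z up. The gable ends (at the ridge's ends) face +x and -x, the long walls +y and -y
- gable_chimney (a point): gable end nearest the chimney (cottage +x face), on the cottage, moving with it: the centre of the wall, 25 mm above the underside, on the wall's outer surface: the spot the stamp must meet
- gable_plain (a point): gable end far from the chimney (cottage -x face), on the cottage, moving with it: the centre of the wall, 25 mm above the underside, on the wall's outer surface: the spot the stamp must meet
- long_chimney (a point): long wall on the chimney's side (cottage +y face), on the cottage, moving with it: the centre of the wall, 25 mm above the underside, on the wall's outer surface: the spot the stamp must meet
- long_plain (a point): long wall away from the chimney (cottage -y face), on the cottage, moving with it: the centre of the wall, 25 mm above the underside, on the wall's outer surface: the spot the stamp must meet
- stand: stamp stand fixed to the bench: dark foot plate 100 x 90 x 10 mm, upright grey block 34 mm thick, 64 mm wide, top at 80 mm. Its flat front face is at x = -20 mm of its frame and looks along its -x; only the stamp sticks out of it, level, 45 mm above the bench. Origin: on the bench 20 mm behind the front face (foot plate from x = -20 to +80 mm); z up
- stamp (a joint): how far the stamp is pushed in, m: 0 out, 0.012 fully in; sprung, about 3 N to start and 10 N when fully in
- stamp_tip (a point): centre of the stamp's flat round steel end (18 mm diameter), 16 mm in front of the stand's front face when out; 45 mm above the bench; it is pushed in along the stand's +x. Its axes are those of the stand
- board: dark wooden display board lying on the bench, fixed, 130 mm (its x) by 110 mm (its y), 14 mm thick; origin: centre of its underside
- pyramid: bystander: carved wooden pyramid, 75 mm square, 100 mm high; origin: centre of its underside
- bowl: bystander: turned dark wooden bowl, 110 mm across, 40 mm high; origin: centre of its underside
- mallet: bystander: carver's mallet standing on its head, 72 mm across, 170 mm high in all; origin: centre of its underside
Mind the look-alikes: they are no part of the job. Several things have the shape of the cottage; the one meant has the colours described above.

How it is judged:
On the way, in this order (a step that is already met when the one before it is completed fails the run):
1. the gable end nearest the chimney is pressed on the stamp (value of joint stamp above 0.009 m and distance between gable_chimney and stamp_tip below 0.01 m and angle between the x axis of cottage and the x axis of stand, either way round below 0.15 rad and contact force between cottage and stand above 1 N), for 0.2 s.
2. the opposite gable end is pressed on the stamp (value of joint stamp above 0.009 m and distance between gable_plain and stamp_tip below 0.01 m and angle between the x axis of cottage and the x axis of stand, either way round below 0.15 rad and contact force between cottage and stand above 1 N), for 0.2 s.
3. the long wall on the chimney's side is pressed on the stamp (value of joint stamp above 0.009 m and distance between long_chimney and stamp_tip below 0.01 m and angle between the y axis of cottage and the x axis of stand, either way round below 0.15 rad and contact force between cottage and stand above 1 N), for 0.2 s.
4. the other long wall is pressed on the stamp (value of joint stamp above 0.009 m and distance between long_plain and stamp_tip below 0.01 m and angle between the y axis of cottage and the x axis of stand, either way round below 0.15 rad and contact force between cottage and stand above 1 N), for 0.2 s.
At the end, for the whole second after the job is handed in: Four walls stamped in order (stamp in over 9 mm for 0.2 s, wall centre within 10 mm of the stamp's, square within 0.15 rad); the cottage stands at rest on the board, upright within 0.1 rad, centre within 48 mm (board x) and 38 mm (board y) of the board's centre (z of cottage in the frame of board between 0.011 and 0.018 m and x of cottage in the frame of board between -0.048 and 0.048 m and y of cottage in the frame of board between -0.038 and 0.038 m and angle between cottage's own z axis and vertical below 0.1 rad and linear speed of cottage below 0.02 m/s and contact force between cottage and board above 0.2 N); the robot touches nothing.
It fails at once if the cottage is rammed against the stand (over 60 N) (contact force between cottage and stand above 60 N).
It fails at once if the cottage is dropped (falls free, faster than 0.5 m/s, from some 13 mm) (contact force between cottage and anything else below 0.02 N and linear speed of cottage above 0.5 m/s).
It fails at once if the cottage is tipped by more than 0.6 rad (angle between cottage's own z axis and vertical above 0.6 rad).
It fails at once if a bystander is moved by more than 20 mm (distance of any of pyramid, bowl, mallet from where it was at the start of the episode above 0.02 m).
It also fails if it takes over 72 s, if anything falls off the work surface, if the arm or the gripper's body presses on something with over 40 N, if the wrist force passes 120 N, or if a joint passes its speed limit or range.

## Robot

A 7-joint arm with a two-finger parallel gripper is mounted at the origin on the work surface. World frame = base frame: x ahead of the robot, y to its left, z up, the work surface at z = 0. Lengths are in m, angles in rad, forces in N, time in s.
With the tool pointing down it reaches from about 0.4 to 0.85 m from the base axis. Payload 10.4 kg.
Tool frame: the origin (TCP) lies on the centre line of the jaws, within the pads' length; the fingertips stand 17 mm ahead of it and the grasp point (between the pads) lies 2 mm behind it; z points along the fingers, y is the direction in which the jaws open and shut (so a half turn about z gives the same grasp; the last joint's range is limited). The gripper opens to 87 mm and grips with 3 to 60 N. Pads are 19 mm wide; open, the fingers measure 117 mm over their backs; the gripper's body (75 mm by 190 mm) begins 51 mm behind the grasp point.
Start: joints at [-1.248, 0.332, -0.065, 1.46, 0.022, 1.35, -0.088], TCP at [0.212, 0.588, 0.24] pointing down, gripper open.
Joint ranges: [-2.6, 2.6], [-0.5, 2.12], [-1.47, 1.34], [0.16, 2.42], [-1.27, 4.41], [0.06, 2.06], [-2.6, 2.6]. Speed limits (rad/s): [2.22, 2.22, 2.79, 2.79, 3.14, 3.14, 3.14].

## Interface

Orientations are given as a unit quaternion [x, y, z, w].
In Python, from bench import r gives the robot as it stands.
- The arm moves only by the tool apply_moves, never from a script. Its argument "commands" is a list of rows, each an object with "rot": the turn, a rotation vector about the world's x, y, z in units of 180 degrees (1.0 is 180 degrees), a list of three; "linear": the shift along the world's x, y, z in units of 0.3 m (1.0 is 0.3 m), a list of three; "grip": the closure, from -1 (fully open) to 1 (shut). A call has 1 to 20 rows; each row is the pose to reach, as a shift and turn from the pose commanded when the call began, turning the shorter way round; what a row does not reach only later rows make up. A row lasts 1/10 s, in which the tool goes at most 50 mm and 8.59 degrees, less where a joint would pass 70% of its speed; a pose out of reach is approached as far as the arm can. A call with a number of a shift or a turn outside -1 to 1 is refused whole. A call with a gripper value outside its range is refused whole. The fingers move at their own pace and stop on an object; "newtons" is the grip in N (left out, the last holds). Time passes only in rows, so rows that repeat a pose let the fingers close. It gives the time, the measured TCP pose, the force and the opening at its end, in the units of the state.
- r.read_state(): the state, without advancing time (a new reading comes with each control period).
- r.camera(name): name is "scene" or "side" or "wrist"; returns a dict with "frame" (420x560x3 uint8, red, green, blue), "mtx" (3x3 intrinsics, pixels), "extrinsics" (4x4, takes a point from world to camera coordinates). Camera axes: x right, y down, z forward; pixel columns grow to the right and rows downward; lengths in m; the calibration is good to about 2 mm. A picture is of the moment at which its call begins. There is no depth.
- r.close_job(): hands the job in, once; it reports no verdict.
Trained networks look in a picture, given as the dict that the camera call returned (one of the last four; its "shot" number tells which), for a name from the list of things; names that differ only in an ending like _2 or _b are one class to them, and where a whole thing is asked for, a point or a joint stands for the part that bears it (a point fixed in the world has none). Each returns a list of dicts, best first, with "p" (0 to 1); they miss things now and then, are a little off and sometimes report something else, mostly with a low value. They report only what shows in the picture. A call takes as long as a camera call. They do not tell look-alikes from the thing itself.
- r.search_frame(thing, picture): "bbox" ([left, top, width, height] in pixels, round what is visible of it).
- r.spot_point(thing, picture): "location" ([column, row] in pixels: a listed point, or the origin of a listed thing).
The state is a dict: "time": time; "joint_positions": joint angles; "joint_vel": joint speeds; "joint_torque": joint torques, N m; "ee_pos": TCP position; "eef_rot": TCP orientation; "ft_force": force on the tool from outside, world axes, zero at the start; "torque": the same for the moment, N m; "width": finger opening in m.
Only numpy, scipy, OpenCV 4.12 (cv2) and the standard library are available. Lean on these libraries where they do the work, as an engineer would, in place of code of your own. Each camera call takes 0.05 s, during which the arm holds its last target. There are 200 camera calls.

## Working session

There is one attempt and no reset: what is moved stays moved. The work goes in short steps, Python scripts to look and compute and a tool call to move; the robot and the scene stay as the last step left them, time stands still between calls to the robot, and variables do not carry over. Pictures are saved under pics/ and viewed, about 8 in all and at most 12, crops included, and the job is handed in when it is done.

Besides the shell and the picture viewer there is one more tool, called after ">>>" as name([rows], argument=value, ...), one row to a line, values as JSON. apply_moves: Moves the arm, as the interface text tells. Its arguments: {"type":"object","properties":{"commands":{"type":"array","items":{"type":"object","properties":{"rot":{"type":"array","items":{"type":"number"}},"linear":{"type":"array","items":{"type":"number"}},"grip":{"type":"number"}}}},"newtons":{"type":"number"}},"required":["commands"]}

```bash
ls; mkdir -p pics; cat > h.py <<'E'
import numpy as np, cv2
from bench import r
def shot(n,f=None):
    p=r.camera(n)
    if f: cv2.imwrite('pics/'+f,cv2.cvtColor(np.asarray(p['frame']),cv2.COLOR_RGB2BGR))
    return p
def ray(p,px,z):
    K=np.array(p['mtx']);E=np.array(p['extrinsics'])
    d=E[:3,:3].T@np.linalg.inv(K)@[px[0],px[1],1]; c=-E[:3,:3].T@E[:3,3]
    return c+d*(z-c[2])/d[2]
def proj(p,X):
    K=np.array(p['mtx']);E=np.array(p['extrinsics'])
    X=np.atleast_2d(X); q=(K@(E[:3,:3]@X.T+E[:3,3:])).T
    return q[:,:2]/q[:,2:]
E
python3 - <<'E'
from h import *
np.set_printoptions(precision=3,suppress=True)
s=r.read_state();print({k:np.round(v,3) for k,v in s.items()})
for n in ['scene','side']:
    p=shot(n,n+'1.png')
    print(n,-np.array(p['extrinsics'])[:3,:3].T@np.array(p['extrinsics'])[:3,3])
    for t,z in [('cottage',0),('stand',0),('stamp_tip',.045),('board',0),('pyramid',0),('bowl',0),('mallet',0),('gable_chimney',.025),('gable_plain',.025),('long_chimney',.025),('long_plain',.025)]:
        for d in r.spot_point(t,p)[:4]: print(t,np.round(d['p'],2),np.round(d['location'],1),ray(p,d['location'],z)[:2])
a=cv2.imread('pics/scene1.png');b=cv2.imread('pics/side1.png')
E
```

```text
pics
{'time': np.float64(0.0), 'joint_positions': array([-1.248,  0.333, -0.065,  1.461,  0.022,  1.35 , -0.089]), 'joint_vel': array([ 0.001,  0.   ,  0.001,  0.   ,  0.001,  0.001, -0.   ]), 'joint_torque': array([ -0.001, -62.325,   0.025, -38.99 ,  -0.061,   0.04 ,   0.   ]), 'ee_pos': array([0.212, 0.588, 0.239]), 'eef_rot': array([ 0.172,  0.985, -0.001, -0.   ]), 'ft_force': array([-0.104,  0.319, -0.788]), 'torque': array([-0.019, -0.043,  0.055]), 'width': np.float64(0.087)}
scene [1.238 0.552 0.622]
cottage 0.93 [211.1 174.8] [ 0.462 -0.38 ]
cottage 0.9 [257.8 184.5] [ 0.422 -0.23 ]
cottage 0.81 [188.9 189.8] [ 0.562 -0.364]
cottage 0.68 [241.5 164.5] [ 0.358 -0.356]
stand 0.77 [390.1 282.2] [0.563 0.263]
board 0.64 [284.2 215.3] [ 0.5   -0.068]
pyramid 0.77 [236.6 267.9] [ 0.724 -0.017]
bowl 0.9 [169.8 241.4] [ 0.752 -0.21 ]
mallet 0.97 [279.6 311.2] [0.766 0.138]
gable_chimney 0.87 [231.8 190.3] [ 0.52  -0.232]
gable_chimney 0.83 [206. 164.] [ 0.454 -0.407]
gable_chimney 0.6 [253.9 178.9] [ 0.437 -0.229]
gable_chimney 0.57 [241.5 162.4] [ 0.383 -0.329]
gable_plain 0.87 [2
[... 1045 characters left out ...]
mney 0.88 [292.4 276.6] [ 0.499 -0.252]
gable_chimney 0.75 [248.5 313.7] [ 0.374 -0.335]
gable_chimney 0.71 [334.4 294.5] [ 0.562 -0.339]
gable_plain 0.96 [249.6 286.1] [ 0.399 -0.252]
gable_plain 0.9 [339.3 311.4] [ 0.549 -0.39 ]
gable_plain 0.74 [292.5 308.5] [ 0.463 -0.35 ]
gable_plain 0.74 [231.8 335.6] [ 0.329 -0.382]
long_chimney 0.96 [301.2 281.8] [ 0.511 -0.276]
long_chimney 0.85 [304.4 323.1] [ 0.47  -0.397]
long_chimney 0.69 [230.2 319.2] [ 0.336 -0.339]
long_chimney 0.66 [254.  275.1] [ 0.418 -0.217]
long_plain 0.93 [253.1 329.1] [ 0.371 -0.379]
long_plain 0.92 [307.2 268.4] [ 0.542 -0.234]
long_plain 0.72 [267.2 283.1] [ 0.438 -0.255]
long_plain 0.68 [281.1 320.7] [ 0.429 -0.376]
```

View pics/scene1.png

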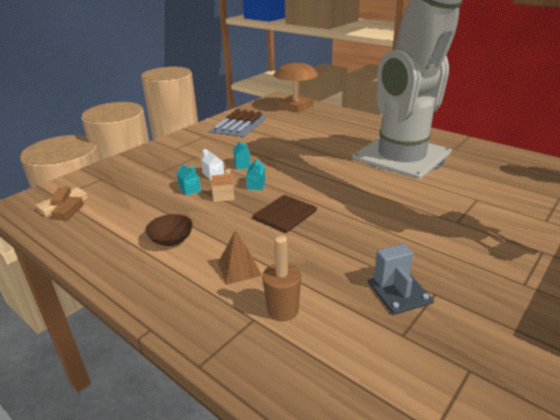

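View pics/side1.png

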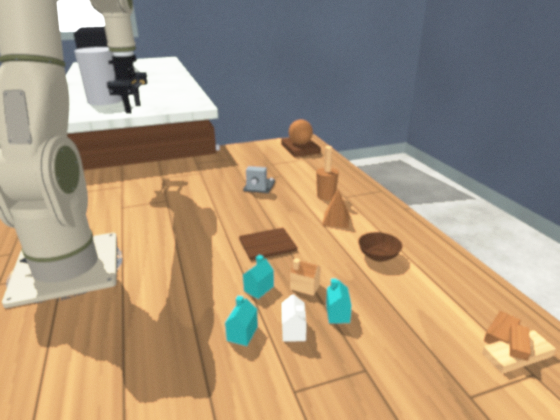

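The scene picture shows the wooden cottage at about (222,187), with teal and white look-alikes around it. In the side picture it is at (305,277). The stand at side (257,180) faces roughly -y. I'll move to the middle and look with the wrist camera.

>>> apply_moves([
  {"linear": [0.83, -0.97, 0.3], "grip": -1},
  {"linear": [0.83, -0.97, 0.3], "grip": -1},
  {"linear": [0.83, -0.97, 0.3], "grip": -1},
  {"linear": [0.83, -0.97, 0.3], "grip": -1},
  {"linear": [0.83, -0.97, 0.3], "grip": -1},
  {"linear": [0.83, -0.97, 0.3], "grip": -1},
  {"linear": [0.83, -0.97, 0.3], "grip": -1},
  {"linear": [0.83, -0.97, 0.3], "grip": -1},
  {"linear": [0.83, -0.97, 0.3], "grip": -1},
])

```text
validation failed for argument at $.co...
```

```bash
python3 - <<'E'
from h import *
np.set_printoptions(precision=3,suppress=True)
s=r.read_state();print(s['time'],s['ee_pos'],s['eef_rot'],s['ft_force'])
p=shot('wrist','w1.png');E=np.array(p['extrinsics'])
print(E,p['mtx']);print('cam',-E[:3,:3].T@E[:3,3]); 
print('center ray at z0',ray(p,(280,210),0))
print(proj(p,[[.562,.262,0],[.54,.198,.045],s['ee_pos']]))
for t,z in [('stand',0),('stamp_tip',.045),('board',0)]:
    for d in r.spot_point(t,p)[:3]: print(t,d['p'],d['location'],ray(p,d['location'],z))
E
```

```text
1.2 [0.212 0.588 0.24 ] [ 0.172  0.985  0.    -0.   ] [-0.309 -0.95   0.481]
[[ 0.339  0.941  0.001 -0.625]
 [ 0.912 -0.328  0.247 -0.029]
 [ 0.233 -0.083 -0.969  0.39 ]
 [ 0.     0.     0.     1.   ]] [[307.085   0.    278.344]
 [  0.    307.085 211.152]
 [  0.      0.      1.   ]]
cam [0.148 0.611 0.385]
center ray at z0 [0.239 0.581 0.   ]
[[162.341 455.805]
 [105.644 487.273]
 [278.415 269.61 ]]
```

>>> apply_moves([
  {"rot": [0, 0, 0], "linear": [0.83, -0.97, 0.3], "grip": -1},
  {"rot": [0, 0, 0], "linear": [0.83, -0.97, 0.3], "grip": -1},
  {"rot": [0, 0, 0], "linear": [0.83, -0.97, 0.3], "grip": -1},
  {"rot": [0, 0, 0], "linear": [0.83, -0.97, 0.3], "grip": -1},
  {"rot": [0, 0, 0], "linear": [0.83, -0.97, 0.3], "grip": -1},
  {"rot": [0, 0, 0], "linear": [0.83, -0.97, 0.3], "grip": -1},
  {"rot": [0, 0, 0], "linear": [0.83, -0.97, 0.3], "grip": -1},
  {"rot": [0, 0, 0], "linear": [0.83, -0.97, 0.3], "grip": -1},
  {"rot": [0, 0, 0], "linear": [0.83, -0.97, 0.3], "grip": -1},
])

```text
time: 2.3
ee_pos: [0.4654, 0.2912, 0.3314]
eef_rot: [0.177, 0.984, 0.0, 0.002]
ft_force: [-0.0, -0.6, 0.2]
width: 0.0874
```

```bash
cat >> h.py <<'E'
np.set_printoptions(precision=3,suppress=True)
def spots(p,L,n=3):
    for t,z in L:
        for d in r.spot_point(t,p)[:n]: print(t,round(float(d['p']),2),np.round(d['location'],1),ray(p,d['location'],z)[:2])
E
python3 - <<'E'
from h import *
p=shot('wrist','w2.png')
spots(p,[('stand',0),('stamp_tip',.045),('board',0)])
E
```

```text
stand 0.86 [281.5 238.4] [0.562 0.262]
stamp_tip 0.53 [259.1 243.2] [0.542 0.233]
```

View pics/w2.png

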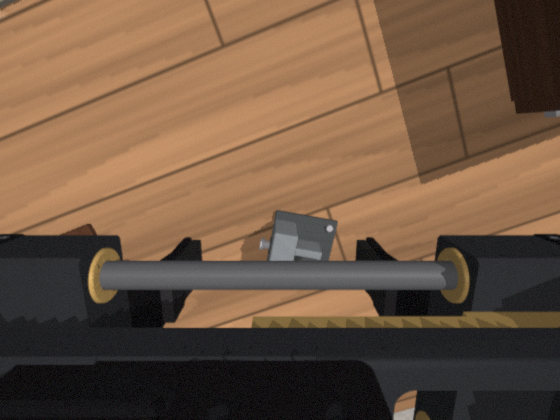

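Here the stand's foot plate has corners at about (277,211) and (337,220), and the stamp points left at (264,244).

```bash
python3 - <<'E'
from h import *
p=shot('wrist')
f=np.asarray(p['frame']);c=f[195:275,240:350]
cv2.imwrite('pics/w2c.png',cv2.cvtColor(cv2.resize(c,None,fx=7,fy=7,interpolation=cv2.INTER_CUBIC),cv2.COLOR_RGB2BGR))
a=ray(p,(277,211),.01);b=ray(p,(337,220),.01);print(a,b,b-a,np.linalg.norm(b-a),np.arctan2(*(b-a)[1::-1]))
E
```

```text
[0.506 0.28  0.01 ] [0.552 0.363 0.01 ] [0.046 0.084 0.   ] 0.09552647607576571 1.073530852595158
```

View pics/w2c.png

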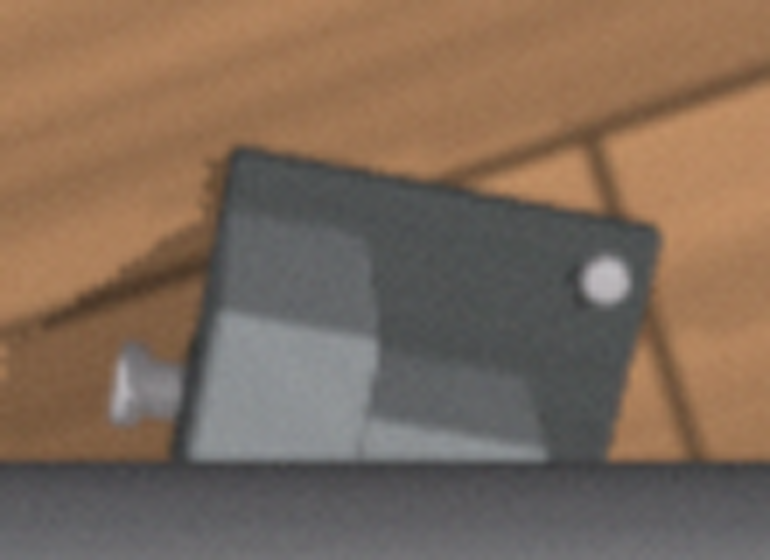

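```bash
python3 - <<'E'
from h import *
p=shot('wrist');s=r.read_state();print(s['ee_pos'])
P=lambda u,v:(u/7+240-.43,v/7+195-.43)
a=ray(p,P(237,148),.01);b=ray(p,P(657,230),.01);e=b-a;print(a,b,np.linalg.norm(e),np.arctan2(e[1],e[0]))
f=ray(p,P(180,455),.01);g=ray(p,P(608,455),.01);print('edges',np.arctan2(*(a-f)[:2][::-1]),np.arctan2(*(b-g)[:2][::-1]))
t=ray(p,P(118,388),.045);print('tip',t)
# block top front-left corner (z .08)
print(ray(p,P(222,312),.08),ray(p,P(190,455),.08))
u=e/np.linalg.norm(e);v=np.array([-u[1],u[0],0])
o=a-v*.045+u*.02;print('origin',o,'tip pred',o-u*.036, 'from TR',b-v*.045-u*.08)
spots(p,[('stand',0),('stamp_tip',.045)])
E
```

```text
[0.46  0.298 0.329]
[0.511 0.272 0.01 ] [0.561 0.355 0.01 ] 0.09683848255971927 1.0280623537546187
edges 2.617397249427779 2.635970220586922
tip [0.544 0.234 0.045]
[0.524 0.265 0.08 ] [0.55  0.249 0.08 ]
origin [0.56  0.266 0.01 ] tip pred [0.542 0.235 0.01 ] from TR [0.558 0.263 0.01 ]
stand 0.97 [279.  242.1] [0.559 0.264]
stamp_tip 0.46 [254.1 248.4] [0.54  0.231]
```

>>> apply_moves([
  {"rot": [0, 0, 0], "linear": [0.15, -0.99, 0.1], "grip": -1},
  {"rot": [0, 0, 0], "linear": [0.15, -0.99, 0.1], "grip": -1},
  {"rot": [0, 0, 0], "linear": [0.15, -0.99, 0.1], "grip": -1},
  {"rot": [0, 0, 0], "linear": [0.15, -0.99, 0.1], "grip": -1},
  {"rot": [0, 0, 0], "linear": [0.15, -0.99, 0.1], "grip": -1},
  {"rot": [0, 0, 0], "linear": [0.15, -0.99, 0.1], "grip": -1},
  {"rot": [0, 0, 0], "linear": [0.15, -0.99, 0.1], "grip": -1},
])

```text
time: 3.4
ee_pos: [0.5062, -0.0069, 0.3607]
eef_rot: [0.176, 0.984, -0.0, 0.001]
ft_force: [0.6, 0.7, 0.6]
width: 0.0867
```

>>> apply_moves([
  {"rot": [0, 0, 0], "linear": [0, -0.5, 0], "grip": -1},
  {"rot": [0, 0, 0], "linear": [0, -0.5, 0], "grip": -1},
  {"rot": [0, 0, 0], "linear": [0, -0.5, 0], "grip": -1},
  {"rot": [0, 0, 0], "linear": [0, -0.5, 0], "grip": -1},
  {"rot": [0, 0, 0], "linear": [0, -0.5, 0], "grip": -1},
  {"rot": [0, 0, 0], "linear": [0, -0.5, 0], "grip": -1},
])

```text
time: 4.0
ee_pos: [0.5062, -0.1483, 0.3594]
eef_rot: [0.171, 0.985, 0.0, -0.0]
ft_force: [0.6, 0.8, -0.0]
width: 0.087
```

```bash
python3 - <<'E'
from h import *
p=shot('wrist','w3.png');s=r.read_state();print(s['time'],s['ee_pos'],s['eef_rot'])
print('expect cottage at',proj(p,[.525,-.26,.03]),'board',proj(p,[.49,-.08,.014]))
spots(p,[('cottage',0),('gable_chimney',.025),('gable_plain',.025),('long_chimney',.025),('long_plain',.025),('board',0)])
E
```

```text
4.05 [ 0.506 -0.148  0.359] [ 0.171  0.985  0.    -0.   ]
expect cottage at [[216.287 212.732]] board [[315.561 152.64 ]]
cottage 0.93 [206.5 144.3] [ 0.42 -0.24]
cottage 0.91 [166.6 241.3] [ 0.549 -0.37 ]
cottage 0.89 [215.5 209.1] [ 0.524 -0.267]
gable_chimney 0.91 [223.  157.2] [ 0.447 -0.218]
gable_chimney 0.85 [108.6 195.1] [ 0.441 -0.412]
gable_chimney 0.84 [223.3 194.7] [ 0.502 -0.24 ]
gable_plain 0.98 [ 92.7 125.1] [ 0.337 -0.384]
gable_plain 0.94 [145.8 191. ] [ 0.455 -0.353]
gable_plain 0.81 [208.  225.1] [ 0.541 -0.282]
long_chimney 0.96 [128.7 208.9] [ 0.473 -0.392]
long_chimney 0.92 [211.4 135.2] [ 0.411 -0.222]
long_chimney 0.9 [200.8 207.8] [ 0.51  -0.282]
long_plain 0.97 [227.8 217.1] [ 0.539 -0.247]
long_plain 0.97 [201.7 158.2] [ 0.438 -0.249]
long_plain 0.93 [125.1 180.3] [ 0.429 -0.376]
board 0.74 [321.6 155. ] [ 0.498 -0.071]
```

View pics/w3.png

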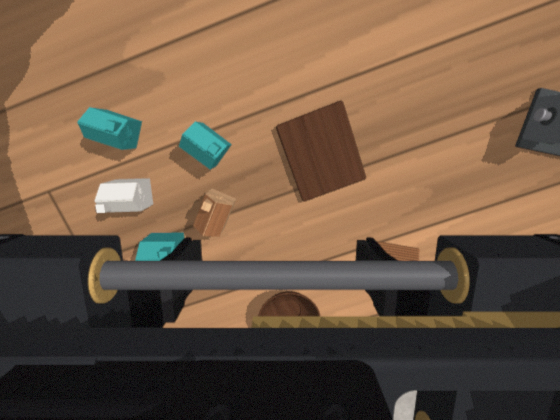

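The cottage is at (213,212) in this view and the board at (321,155). The stand's yaw is about 1.05 rad, with its stamp tip at (0.541,0.233). I'll take one closer look before grasping.

>>> apply_moves([
  {"rot": [0, 0, -0.13], "linear": [0.18, -0.51, -0.33], "grip": -1},
  {"rot": [0, 0, -0.13], "linear": [0.18, -0.51, -0.33], "grip": -1},
  {"rot": [0, 0, -0.13], "linear": [0.18, -0.51, -0.33], "grip": -1},
  {"rot": [0, 0, -0.13], "linear": [0.18, -0.51, -0.33], "grip": -1},
  {"rot": [0, 0, -0.13], "linear": [0.18, -0.51, -0.33], "grip": -1},
  {"rot": [0, 0, -0.13], "linear": [0.18, -0.51, -0.33], "grip": -1},
  {"rot": [0, 0, -0.13], "linear": [0.18, -0.51, -0.33], "grip": -1},
])

```text
time: 5.05
ee_pos: [0.5603, -0.3021, 0.2613]
eef_rot: [0.368, 0.93, 0.0, 0.0]
ft_force: [0.2, -0.2, 0.1]
width: 0.0871
```

```bash
python3 - <<'E'
from h import *
p=shot('wrist','w4.png');s=r.read_state();print(s['time'],s['ee_pos'],s['eef_rot'],s['joint_positions'])
print(r.search_frame('cottage',p)[:4])
spots(p,[('cottage',0),('gable_chimney',.025),('gable_plain',.025),('long_chimney',.025),('long_plain',.025),('board',0)])
# overlay of nominal model
def model(x,y,yaw):
    c,sn=np.cos(yaw),np.sin(yaw);R=np.array([[c,-sn,0],[sn,c,0],[0,0,1]])
    V=[[sx*.028,sy*.022,z] for z in (0,.046) for sx,sy in((1,1),(-1,1),(-1,-1),(1,-1))]+[[.028,0,.068],[-.028,0,.068]]
    V+=[[.018+a,.010+b,.074] for a,b in((6e-3,6e-3),(-6e-3,6e-3),(-6e-3,-6e-3),(6e-3,-6e-3))]
    return np.array(V)@R.T+[x,y,0]
f=cv2.cvtColor(np.asarray(p['frame']),cv2.COLOR_RGB2BGR)
q0=proj(p,[.524,-.264,.035])[0];x0,y0=(q0-[70,60]).astype(int);x0=max(x0,0);y0=max(y0,0)
cr=cv2.resize(f[y0:y0+120,x0:x0+140],None,fx=5,fy=5,interpolation=cv2.INTER_CUBIC);print(x0,y0)
q=((proj(p,model(.524,-.264,2.38))-[x0,y0])*5+2).astype(int)
for a,b in [(4,5),(5,6),(6,7),(7,4),(0,1),(1,2),(2,3),(3,0),(8,9),(10,11),(11,12),(12,13),(13,10)]: cv2.line(cr,q[a].tolist(),q[b].tolist(),(0,255,0),1)
cv2.imwrite('pics/w4c.png',cr)
E
```

```text
5.1 [ 0.56  -0.302  0.262] [0.367 0.93  0.001 0.001] [-0.106  0.405  0.72   1.429 -0.268  1.405  1.436]
[{'bbox': [209.8, 190.1, 58.1, 62.4], 'p': 0.98}, {'bbox': [259.1, 119.1, 44.4, 55.8], 'p': 0.88}, {'bbox': [132.7, 144.2, 71.7, 53.3], 'p': 0.79}, {'bbox': [205.0, 28.8, 61.6, 62.9], 'p': 0.68}]
cottage 0.94 [278.5 146. ] [ 0.523 -0.267]
cottage 0.69 [240.1 214.3] [ 0.554 -0.368]
cottage 0.59 [178.7 166.1] [ 0.452 -0.38 ]
gable_chimney 0.82 [150.  178.5] [ 0.441 -0.41 ]
gable_chimney 0.79 [144.5  89.4] [ 0.368 -0.336]
gable_chimney 0.75 [263.6  69.8] [ 0.448 -0.22 ]
gable_plain 0.86 [279.2 165.8] [ 0.54  -0.282]
gable_plain 0.85 [97.4 95.4] [ 0.335 -0.381]
gable_plain 0.76 [214.   53.8] [ 0.397 -0.25 ]
long_chimney 0.87 [122.1  71.8] [ 0.338 -0.34 ]
long_chimney 0.76 [264.  143.4] [ 0.508 -0.277]
long_chimney 0.73 [179.2 183.4] [ 0.47  -0.388]
long_plain 0.97 [298.1 144.5] [ 0.537 -0.247]
long_plain 0.85 [242.7 235.3] [ 0.574 -0.379]
long_plain 0.85 [235.6  82.8] [ 0.436 -0.253]
board 0.71 [382.3  10.1] [ 0.492 -0.071]
210 86
```

View pics/w4c.png

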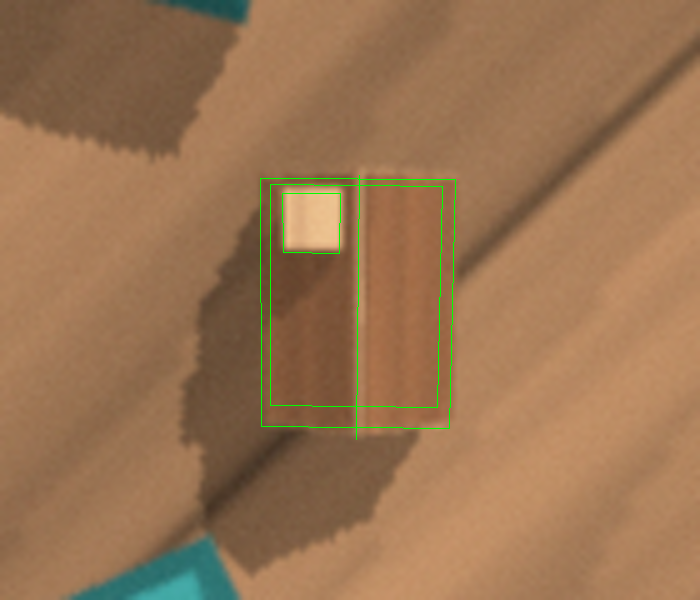

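The model overlay fits to within 1 mm, with the chimney corner as assumed. I'll grasp by the long walls.

>>> apply_moves([
  {"rot": [0, 0, 0], "linear": [-0.12, 0.127, -0.2], "grip": -1},
  {"rot": [0, 0, 0], "linear": [-0.12, 0.127, -0.2], "grip": -1},
  {"rot": [0, 0, 0], "linear": [-0.12, 0.127, -0.4], "grip": -1},
  {"rot": [0, 0, 0], "linear": [-0.12, 0.127, -0.55], "grip": -1},
  {"rot": [0, 0, 0], "linear": [-0.12, 0.127, -0.7], "grip": -1},
  {"rot": [0, 0, 0], "linear": [-0.12, 0.127, -0.775], "grip": -1},
  {"rot": [0, 0, 0], "linear": [-0.12, 0.127, -0.775], "grip": -1},
  {"rot": [0, 0, 0], "linear": [-0.12, 0.127, -0.775], "grip": -1},
])

```text
time: 6.25
ee_pos: [0.5242, -0.2652, 0.029]
eef_rot: [0.368, 0.93, -0.0, 0.0]
ft_force: [0.7, -0.5, 0.5]
width: 0.0872
```

>>> apply_moves([
  {"rot": [0, 0, 0], "linear": [0, 0, 0], "grip": 1},
  {"rot": [0, 0, 0], "linear": [0, 0, 0], "grip": 1},
  {"rot": [0, 0, 0], "linear": [0, 0, 0], "grip": 1},
  {"rot": [0, 0, 0], "linear": [0, 0, 0], "grip": 1},
  {"rot": [0, 0, 0], "linear": [0, 0, 0], "grip": 1},
  {"rot": [0, 0, 0], "linear": [0, 0, 0], "grip": 1},
  {"rot": [0, 0, 0], "linear": [0, 0, 0], "grip": 1},
], newtons=30)

```text
time: 6.95
ee_pos: [0.524, -0.2648, 0.0282]
eef_rot: [0.368, 0.93, 0.0, 0.0]
ft_force: [-0.5, 0.7, 1.4]
width: 0.044
```

>>> apply_moves([
  {"rot": [0, 0, 0], "linear": [0, 0, 0.1], "grip": 1},
  {"rot": [0, 0, 0], "linear": [0, 0, 0.25], "grip": 1},
  {"rot": [0, 0, 0], "linear": [0, 0, 0.4], "grip": 1},
  {"rot": [0, 0, -0.05], "linear": [0, 0.12, 0.45], "grip": 1},
  {"rot": [0, 0, -0.1], "linear": [0, 0.27, 0.45], "grip": 1},
  {"rot": [0, 0, -0.14], "linear": [0, 0.42, 0.45], "grip": 1},
  {"rot": [0, 0, -0.18], "linear": [0, 0.57, 0.45], "grip": 1},
  {"rot": [0, 0, -0.22], "linear": [0, 0.72, 0.45], "grip": 1},
  {"rot": [0, 0, -0.26], "linear": [0, 0.87, 0.45], "grip": 1},
  {"rot": [0, 0, -0.3], "linear": [-0.02, 0.97, 0.45], "grip": 1},
])

```text
time: 7.95
ee_pos: [0.5182, 0.0254, 0.163]
eef_rot: [0.748, 0.663, 0.0, 0.0]
ft_force: [1.5, 0.4, -0.9]
width: 0.0436
```

>>> apply_moves([
  {"rot": [0, 0, -0.04], "linear": [-0.02, 0.13, 0], "grip": 1},
  {"rot": [0, 0, -0.08], "linear": [-0.04, 0.26, 0], "grip": 1},
  {"rot": [0, 0, -0.1265], "linear": [-0.05, 0.4, 0], "grip": 1},
  {"rot": [0, 0, -0.1265], "linear": [-0.053, 0.46, 0], "grip": 1},
  {"rot": [0, 0, -0.1265], "linear": [-0.053, 0.46, 0], "grip": 1},
  {"rot": [0, 0, -0.1265], "linear": [-0.053, 0.46, 0], "grip": 1},
])

```text
time: 8.55
ee_pos: [0.5026, 0.1601, 0.1629]
eef_rot: [0.863, 0.505, -0.0, 0.0]
ft_force: [-0.5, -0.1, -1.1]
width: 0.0437
```

```bash
python3 - <<'E'
from h import *
s=r.read_state();print(s['time'],s['ee_pos'],s['eef_rot'],s['joint_positions'],s['width'],s['ft_force'])
p=shot('wrist');spots(p,[('stand',0),('stamp_tip',.045),('gable_chimney',.153),('cottage',.128)])
f=cv2.cvtColor(np.asarray(p['frame']),cv2.COLOR_RGB2BGR)
cv2.imwrite('pics/w5.png',f)
def st(o,yaw):
    c,sn=np.cos(yaw),np.sin(yaw);R=np.array([[c,-sn,0],[sn,c,0],[0,0,1]])
    V=[[-.02,-.045,.01],[.08,-.045,.01],[.08,.045,.01],[-.02,.045,.01],[-.02,-.032,.08],[.014,-.032,.08],[.014,.032,.08],[-.02,.032,.08],[-.036,-.009,.045],[-.036,.009,.045]]
    return np.array(V)@R.T+[*o,0]
g=cv2.resize(f,None,fx=1.4,fy=1.4)
q=((proj(p,st((.559,.264),1.05))+.5)*1.4).astype(int)
for a,b in [(0,1),(1,2),(2,3),(3,0),(4,5),(5,6),(6,7),(7,4),(8,9)]: cv2.line(g,q[a].tolist(),q[b].tolist(),(0,255,0),1)
cv2.imwrite('pics/w5o.png',g)
E
```

```text
8.55 [0.503 0.16  0.163] [ 0.863  0.505 -0.     0.   ] [-1.02   0.2    0.702  1.849 -0.14   1.144 -0.781] 0.04367222909051729 [-0.476 -0.117 -1.119]
stand 0.92 [275.9  79.9] [0.556 0.262]
stand 0.21 [278.5 110.7] [0.545 0.237]
stamp_tip 0.76 [277.6 112.2] [0.542 0.234]
stamp_tip 0.5 [536.  241.8] [0.692 0.021]
gable_chimney 0.93 [277.1 209.4] [0.515 0.186]
cottage 0.76 [277.4 250.5] [0.499 0.157]
```

View pics/w5o.png

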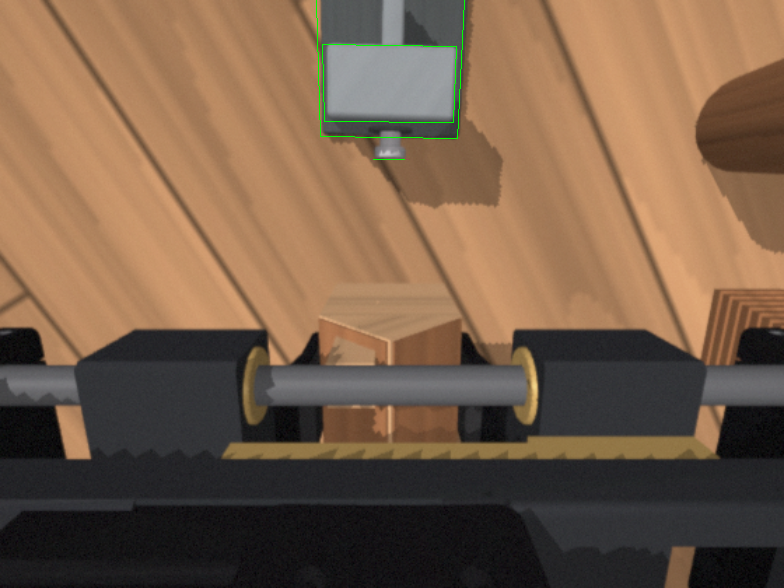

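The overlay of the stand fits very well: the stamp is at (390,152) in the overlay picture and the cottage is centred on the same column. I'll lower it and press in small steps.

>>> apply_moves([
  {"rot": [0, 0, 0], "linear": [0, 0, -0.15], "grip": 1},
  {"rot": [0, 0, 0], "linear": [0, 0, -0.3], "grip": 1},
  {"rot": [0, 0, 0], "linear": [0, 0, -0.38], "grip": 1},
  {"rot": [0, 0, 0], "linear": [0.041, 0.0724, -0.382], "grip": 1},
  {"rot": [0, 0, 0], "linear": [0.071, 0.125, -0.382], "grip": 1},
  {"rot": [0, 0, 0], "linear": [0.079, 0.139, -0.382], "grip": 1},
  {"rot": [0, 0, 0], "linear": [0.086, 0.151, -0.382], "grip": 1},
  {"rot": [0, 0, 0], "linear": [0.0924, 0.1622, -0.382], "grip": 1},
  {"rot": [0, 0, 0], "linear": [0.0974, 0.1709, -0.382], "grip": 1},
  {"rot": [0, 0, 0], "linear": [0.1023, 0.1796, -0.382], "grip": 1},
  {"rot": [0, 0, 0], "linear": [0.1023, 0.1796, -0.382], "grip": 1},
])

```text
time: 9.9
ee_pos: [0.5329, 0.2133, 0.0485]
eef_rot: [0.864, 0.504, -0.001, 0.0]
ft_force: [-4.6, -5.5, 2.1]
width: 0.0434
```

>>> apply_moves([
  {"rot": [0, 0, 0], "linear": [0.004, 0.007, 0], "grip": 1},
  {"rot": [0, 0, 0], "linear": [0.0074, 0.013, 0], "grip": 1},
  {"rot": [0, 0, 0], "linear": [0.0082, 0.0145, 0], "grip": 1},
  {"rot": [0, 0, 0], "linear": [0.0082, 0.0145, 0], "grip": 1},
])

```text
time: 10.3
ee_pos: [0.535, 0.2169, 0.0484]
eef_rot: [0.864, 0.504, -0.001, 0.001]
ft_force: [-4.2, -8.0, 4.1]
width: 0.0434
```

```bash
python3 - <<'E'
from h import *
for i in range(4):
    p=shot('wrist');s=r.read_state();print(s['time'],s['ee_pos'],s['ft_force'],s['torque'],s['ft_force']@[.495,.869,0])
spots(p,[('stand',0),('stamp_tip',.045),('gable_chimney',.045),('cottage',.02)])
E
```

```text
10.35 [0.535 0.217 0.048] [-5.037 -7.762  3.868] [-1.66   1.071  0.01 ] -9.238744296916337
10.4 [0.535 0.217 0.048] [-5.914 -8.462  5.248] [-1.667  1.002 -0.07 ] -10.281318803926487
10.45 [0.535 0.217 0.048] [-4.167 -7.397  3.669] [-1.716  1.021 -0.019] -8.490503432786664
10.5 [0.535 0.217 0.048] [-4.979 -7.559  4.285] [-1.668  1.011 -0.056] -9.03340762896279
stand 0.75 [277.2 155.5] [0.56  0.264]
gable_chimney 0.6 [278.7 210.1] [0.549 0.243]
cottage 0.95 [276.8 249.8] [0.533 0.216]
```

>>> apply_moves([
  {"rot": [0, 0, 0], "linear": [0.0025, 0.0044, 0], "grip": 1},
  {"rot": [0, 0, 0], "linear": [0.0045, 0.008, 0], "grip": 1},
  {"rot": [0, 0, 0], "linear": [0.0045, 0.008, 0], "grip": 1},
])

```text
time: 11.0
ee_pos: [0.5359, 0.2183, 0.0482]
eef_rot: [0.864, 0.503, -0.002, 0.001]
ft_force: [-7.5, -12.0, 6.5]
width: 0.0441
```

```bash
python3 - <<'E'
from h import *
for i in range(6):
    p=shot('wrist','w6.png' if i==5 else None);s=r.read_state();print(s['time'],s['ee_pos'],s['eef_rot'],s['ft_force'],s['ft_force']@[.495,.869,0])
E
```

```text
11.05 [0.536 0.218 0.048] [ 0.864  0.503 -0.002  0.001] [ -6.871 -10.585   6.347] -12.599620662894376
11.1 [0.536 0.218 0.048] [ 0.864  0.503 -0.002  0.001] [ -7.402 -10.484   5.822] -12.774091099596955
11.15 [0.536 0.218 0.048] [ 0.864  0.503 -0.002  0.001] [ -6.69  -10.654   6.091] -12.57042086924542
11.2 [0.536 0.218 0.048] [ 0.864  0.503 -0.002  0.001] [ -6.846 -10.969   6.286] -12.92109345757904
11.25 [0.536 0.218 0.048] [ 0.864  0.503 -0.002  0.001] [ -7.143 -11.018   6.324] -13.11029046632611
11.3 [0.536 0.218 0.048] [ 0.864  0.503 -0.002  0.001] [ -8.305 -11.085   5.198] -13.743628665217855
```

View pics/w6.png

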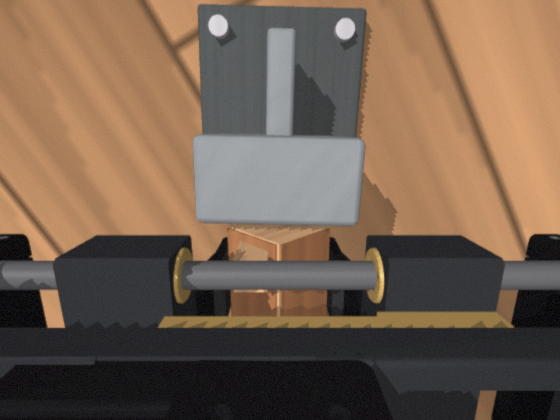

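The wall is square against the stamp and the force is 12.7 N, above the 10 N spring end, so the stamp is fully in. I'll back off and turn half round.

>>> apply_moves([
  {"rot": [0, 0, 0], "linear": [-0.04, -0.07, 0], "grip": 1},
  {"rot": [0, 0, 0], "linear": [-0.1, -0.175, 0.05], "grip": 1},
  {"rot": [0, 0, 0.047], "linear": [-0.132, -0.232, 0.1], "grip": 1},
  {"rot": [0, 0, 0.094], "linear": [-0.132, -0.232, 0.1], "grip": 1},
  {"rot": [0, 0, 0.141], "linear": [-0.132, -0.232, 0.1], "grip": 1},
  {"rot": [0, 0, 0.188], "linear": [-0.132, -0.232, 0.1], "grip": 1},
  {"rot": [0, 0, 0.235], "linear": [-0.132, -0.232, 0.1], "grip": 1},
  {"rot": [0, 0, 0.282], "linear": [-0.132, -0.232, 0.1], "grip": 1},
  {"rot": [0, 0, 0.329], "linear": [-0.132, -0.232, 0.1], "grip": 1},
  {"rot": [0, 0, 0.376], "linear": [-0.132, -0.232, 0.1], "grip": 1},
  {"rot": [0, 0, 0.423], "linear": [-0.132, -0.232, 0.1], "grip": 1},
  {"rot": [0, 0, 0.47], "linear": [-0.132, -0.232, 0.1], "grip": 1},
  {"rot": [0, 0, 0.517], "linear": [-0.132, -0.232, 0.1], "grip": 1},
  {"rot": [0, 0, 0.564], "linear": [-0.132, -0.232, 0.1], "grip": 1},
  {"rot": [0, 0, 0.611], "linear": [-0.132, -0.232, 0.1], "grip": 1},
  {"rot": [0, 0, 0.658], "linear": [-0.132, -0.232, 0.1], "grip": 1},
  {"rot": [0, 0, 0.705], "linear": [-0.132, -0.232, 0.1], "grip": 1},
  {"rot": [0, 0, 0.752], "linear": [-0.132, -0.232, 0.1], "grip": 1},
  {"rot": [0, 0, 0.799], "linear": [-0.132, -0.232, 0.1], "grip": 1},
  {"rot": [0, 0, 0.846], "linear": [-0.132, -0.232, 0.1], "grip": 1},
])

```text
time: 13.3
ee_pos: [0.4975, 0.152, 0.0787]
eef_rot: [-0.286, 0.958, 0.0, 0.0]
ft_force: [0.1, 0.3, -0.7]
width: 0.0438
```

>>> apply_moves([
  {"rot": [0, 0, 0.047], "linear": [0, 0, 0], "grip": 1},
  {"rot": [0, 0, 0.094], "linear": [0, 0, 0], "grip": 1},
  {"rot": [0, 0, 0.141], "linear": [0, 0, 0], "grip": 1},
  {"rot": [0, 0, 0.154], "linear": [0, 0, 0], "grip": 1},
  {"rot": [0, 0, 0.154], "linear": [0, 0, -0.09], "grip": 1},
  {"rot": [0, 0, 0.154], "linear": [0, 0, -0.1], "grip": 1},
])

```text
time: 13.9
ee_pos: [0.4959, 0.1514, 0.0465]
eef_rot: [-0.504, 0.863, 0.0, -0.002]
ft_force: [-0.3, -1.1, -1.6]
width: 0.0441
```

```bash
python3 - <<'E'
from h import *
s=r.read_state();print(s['time'],s['ee_pos'],s['eef_rot'],2*np.arctan2(s['eef_rot'][1],s['eef_rot'][0]),s['joint_positions'],s['width'])
p=shot('side','s2.png')
f=cv2.imread('pics/s2.png');q=proj(p,s['ee_pos'])[0].astype(int);print(q)
cv2.imwrite('pics/s2c.png',cv2.resize(f[q[1]-50:q[1]+40,q[0]-60:q[0]+60],None,fx=6,fy=6,interpolation=cv2.INTER_CUBIC))
E
```

```text
13.9 [0.496 0.151 0.047] [-0.504  0.863  0.    -0.002] 4.1989588092395564 [-0.554  0.304  0.192  1.948 -0.073  0.899  2.304] 0.04409728149446836
[245 193]
```

View pics/s2c.png

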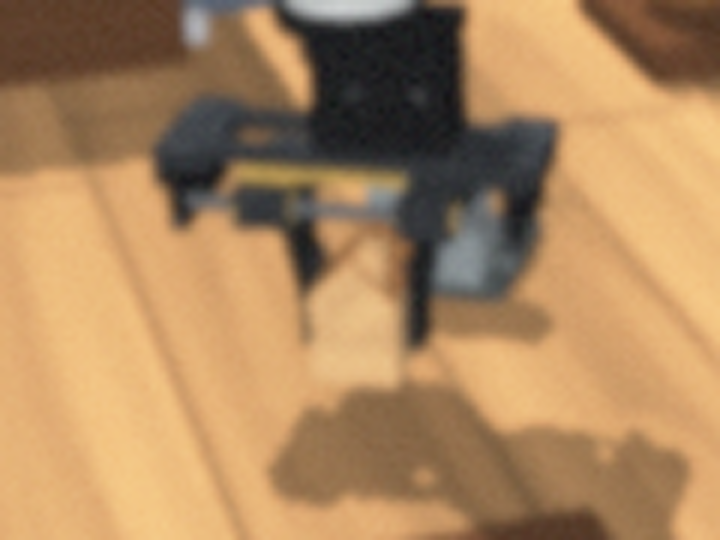

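The cottage is upright in the side crop. Now the second press.

>>> apply_moves([
  {"rot": [0, 0, 0], "linear": [0.0495, 0.087, 0.003], "grip": 1},
  {"rot": [0, 0, 0], "linear": [0.0825, 0.145, 0.003], "grip": 1},
  {"rot": [0, 0, 0], "linear": [0.0957, 0.168, 0.003], "grip": 1},
  {"rot": [0, 0, 0], "linear": [0.1023, 0.1796, 0.003], "grip": 1},
  {"rot": [0, 0, 0], "linear": [0.109, 0.191, 0.003], "grip": 1},
  {"rot": [0, 0, 0], "linear": [0.1155, 0.203, 0.003], "grip": 1},
  {"rot": [0, 0, 0], "linear": [0.122, 0.2144, 0.003], "grip": 1},
  {"rot": [0, 0, 0], "linear": [0.122, 0.2144, 0.003], "grip": 1},
])

```text
time: 14.75
ee_pos: [0.5337, 0.2148, 0.0492]
eef_rot: [-0.504, 0.864, -0.0, -0.001]
ft_force: [-4.2, -5.7, 2.3]
width: 0.0441
```

>>> apply_moves([
  {"rot": [0, 0, 0], "linear": [0.005, 0.0087, 0], "grip": 1},
  {"rot": [0, 0, 0], "linear": [0.0083, 0.0145, 0], "grip": 1},
  {"rot": [0, 0, 0], "linear": [0.0107, 0.0188, 0], "grip": 1},
  {"rot": [0, 0, 0], "linear": [0.0124, 0.0217, 0], "grip": 1},
  {"rot": [0, 0, 0], "linear": [0.0124, 0.0217, 0], "grip": 1},
  {"rot": [0, 0, 0], "linear": [0.0124, 0.0217, 0], "grip": 1},
])

```text
time: 15.35
ee_pos: [0.5364, 0.2193, 0.0488]
eef_rot: [-0.503, 0.864, -0.001, -0.003]
ft_force: [-7.1, -10.5, 5.6]
width: 0.0437
```

```bash
python3 - <<'E'
from h import *
for i in range(5):
    p=shot('side');s=r.read_state();print(s['time'],s['ee_pos'],s['eef_rot'],s['ft_force'],s['ft_force']@[.495,.869,0])
E
```

```text
15.4 [0.536 0.219 0.049] [-0.503  0.864 -0.001 -0.003] [ -7.444 -11.236   5.939] -13.448413274525837
15.45 [0.536 0.219 0.049] [-0.503  0.864 -0.001 -0.003] [ -7.547 -11.16    4.936] -13.43418206501957
15.5 [0.536 0.219 0.049] [-0.503  0.864 -0.001 -0.003] [ -7.56  -10.979   4.596] -13.283288553827994
15.55 [0.536 0.219 0.049] [-0.503  0.864 -0.001 -0.003] [ -6.431 -10.435   5.181] -12.251377075069287
15.6 [0.536 0.219 0.049] [-0.503  0.864 -0.001 -0.003] [ -7.397 -11.309   5.398] -13.489219806169315
```

>>> apply_moves([
  {"rot": [0, 0, 0], "linear": [-0.04, -0.07, 0], "grip": 1},
  {"rot": [0, 0, 0], "linear": [-0.1, -0.175, 0], "grip": 1},
  {"rot": [0, 0, 0], "linear": [-0.165, -0.29, 0], "grip": 1},
  {"rot": [0, 0, 0], "linear": [-0.165, -0.29, -0.03], "grip": 1},
  {"rot": [0, 0, 0], "linear": [-0.165, -0.29, -0.05], "grip": 1},
  {"rot": [0, 0, 0], "linear": [-0.165, -0.29, -0.06], "grip": 1},
  {"rot": [0, 0, 0], "linear": [-0.165, -0.29, -0.066], "grip": 1},
  {"rot": [0, 0, 0], "linear": [-0.165, -0.29, -0.066], "grip": 1},
])

```text
time: 16.4
ee_pos: [0.4884, 0.1367, 0.0293]
eef_rot: [-0.505, 0.863, 0.0, -0.0]
ft_force: [-0.8, 0.3, -0.7]
width: 0.0434
```

>>> apply_moves([
  {"rot": [0, 0, 0], "linear": [0, 0, 0], "grip": -1},
  {"rot": [0, 0, 0], "linear": [0, 0, 0], "grip": -1},
  {"rot": [0, 0, 0], "linear": [0, 0, 0], "grip": -1},
  {"rot": [0, 0, 0], "linear": [0, 0, 0], "grip": -1},
  {"rot": [0, 0, 0], "linear": [0, 0, 0.15], "grip": -1},
  {"rot": [0, 0, 0], "linear": [0, 0, 0.3], "grip": -1},
  {"rot": [0, 0, -0.045], "linear": [0, 0, 0.4], "grip": -1},
  {"rot": [0, 0, -0.09], "linear": [0, 0, 0.5], "grip": -1},
  {"rot": [0, 0, -0.135], "linear": [0, 0, 0.5], "grip": -1},
  {"rot": [0, 0, -0.18], "linear": [0, 0, 0.5], "grip": -1},
  {"rot": [0, 0, -0.225], "linear": [0, 0, 0.5], "grip": -1},
  {"rot": [0, 0, -0.27], "linear": [0, 0, 0.5], "grip": -1},
  {"rot": [0, 0, -0.315], "linear": [0, 0, 0.5], "grip": -1},
  {"rot": [0, 0, -0.36], "linear": [0, 0, 0.5], "grip": -1},
  {"rot": [0, 0, -0.405], "linear": [0, 0, 0.5], "grip": -1},
  {"rot": [0, 0, -0.45], "linear": [0, 0, 0.5], "grip": -1},
  {"rot": [0, 0, -0.5], "linear": [0, 0, 0.5], "grip": -1},
  {"rot": [0, 0, -0.5], "linear": [0, 0, 0.5], "grip": -1},
])

```text
time: 18.2
ee_pos: [0.4882, 0.136, 0.1797]
eef_rot: [0.255, 0.967, 0.0, 0.0]
ft_force: [0.1, 0.7, -0.2]
width: 0.0869
```

```bash
python3 - <<'E'
from h import *
p=shot('wrist','w7.png');s=r.read_state();print(s['time'],s['ee_pos'],s['eef_rot'],2*np.arctan2(s['eef_rot'][1],s['eef_rot'][0]),s['joint_positions'])
spots(p,[('cottage',0),('gable_chimney',.025),('gable_plain',.025),('long_chimney',.025),('long_plain',.025)],1)
E
```

```text
18.25 [0.488 0.136 0.18 ] [0.253 0.968 0.    0.   ] 2.630831343636218 [-0.65   0.111  0.309  1.864 -0.037  1.172  0.732]
cottage 0.6 [277.9 197.6] [0.488 0.136]
gable_plain 0.59 [303.4 200.9] [0.499 0.159]
long_chimney 0.69 [278.  221.5] [0.505 0.126]
long_plain 0.74 [277.5 182.6] [0.47  0.145]
```

View pics/w7.png

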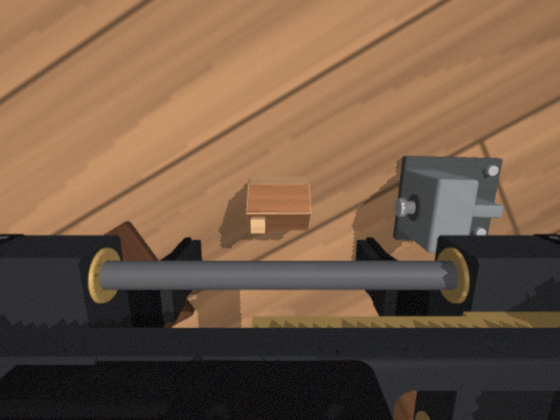

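The cottage is upright and centred under the tool at (278,205), with its chimney at (258,225). I'll regrip it by the gables.

>>> apply_moves([
  {"rot": [0, 0, 0], "linear": [0, 0, -0.15], "grip": -1},
  {"rot": [0, 0, 0], "linear": [0, 0, -0.3], "grip": -1},
  {"rot": [0, 0, 0], "linear": [0, 0, -0.44], "grip": -1},
  {"rot": [0, 0, 0], "linear": [0, 0, -0.505], "grip": -1},
  {"rot": [0, 0, 0], "linear": [0, 0, -0.505], "grip": -1},
  {"rot": [0, 0, 0], "linear": [0, 0, -0.505], "grip": 1},
  {"rot": [0, 0, 0], "linear": [0, 0, -0.505], "grip": 1},
  {"rot": [0, 0, 0], "linear": [0, 0, -0.505], "grip": 1},
  {"rot": [0, 0, 0], "linear": [0, 0, -0.505], "grip": 1},
  {"rot": [0, 0, 0], "linear": [0, 0, -0.505], "grip": 1},
  {"rot": [0, 0, 0], "linear": [0, 0, -0.505], "grip": 1},
])

```text
time: 19.6
ee_pos: [0.4886, 0.1362, 0.0287]
eef_rot: [0.254, 0.967, 0.0, 0.0]
ft_force: [-1.5, 0.0, 6.1]
width: 0.0561
```

>>> apply_moves([
  {"rot": [0, 0, 0], "linear": [0, 0, 0.05], "grip": 1},
  {"rot": [0, 0, 0.045], "linear": [0, 0, 0.1], "grip": 1},
  {"rot": [0, 0, 0.09], "linear": [0, 0, 0.1], "grip": 1},
  {"rot": [0, 0, 0.135], "linear": [0, 0, 0.1], "grip": 1},
  {"rot": [0, 0, 0.18], "linear": [0, 0, 0.1], "grip": 1},
  {"rot": [0, 0, 0.225], "linear": [0, 0, 0.1], "grip": 1},
  {"rot": [0, 0, 0.27], "linear": [0, 0, 0.1], "grip": 1},
  {"rot": [0, 0, 0.315], "linear": [0, 0, 0.1], "grip": 1},
  {"rot": [0, 0, 0.36], "linear": [0, 0, 0.1], "grip": 1},
  {"rot": [0, 0, 0.405], "linear": [0, 0, 0.1], "grip": 1},
  {"rot": [0, 0, 0.45], "linear": [0, 0, 0.1], "grip": 1},
  {"rot": [0, 0, 0.499], "linear": [0, 0, 0.07], "grip": 1},
  {"rot": [0, 0, 0.499], "linear": [0, 0, 0.067], "grip": 1},
  {"rot": [0, 0, 0.499], "linear": [0, 0, 0.067], "grip": 1},
])

```text
time: 21.0
ee_pos: [0.4879, 0.1358, 0.0479]
eef_rot: [-0.501, 0.865, 0.0, -0.0]
ft_force: [-0.0, -0.4, -2.1]
width: 0.0556
```

>>> apply_moves([
  {"rot": [0, 0, 0], "linear": [0.066, 0.116, 0], "grip": 1},
  {"rot": [0, 0, 0], "linear": [0.1155, 0.203, 0], "grip": 1},
  {"rot": [0, 0, 0], "linear": [0.135, 0.2376, 0], "grip": 1},
  {"rot": [0, 0, 0], "linear": [0.142, 0.249, 0], "grip": 1},
  {"rot": [0, 0, 0], "linear": [0.1485, 0.2607, 0], "grip": 1},
  {"rot": [0, 0, 0], "linear": [0.155, 0.272, 0], "grip": 1},
  {"rot": [0, 0, 0], "linear": [0.162, 0.284, 0], "grip": 1},
  {"rot": [0, 0, 0], "linear": [0.162, 0.284, 0], "grip": 1},
])

```text
time: 21.8
ee_pos: [0.5363, 0.2195, 0.048]
eef_rot: [-0.502, 0.865, -0.0, -0.001]
ft_force: [-3.3, -5.3, 3.1]
width: 0.056
```

>>> apply_moves([
  {"rot": [0, 0, 0], "linear": [0.005, 0.0087, 0], "grip": 1},
  {"rot": [0, 0, 0], "linear": [0.0083, 0.0145, 0], "grip": 1},
  {"rot": [0, 0, 0], "linear": [0.0116, 0.0203, 0], "grip": 1},
  {"rot": [0, 0, 0], "linear": [0.014, 0.0246, 0], "grip": 1},
  {"rot": [0, 0, 0], "linear": [0.014, 0.0246, 0], "grip": 1},
  {"rot": [0, 0, 0], "linear": [0.014, 0.0246, 0], "grip": 1},
])

```text
time: 22.4
ee_pos: [0.5394, 0.2243, 0.0475]
eef_rot: [-0.502, 0.865, -0.001, -0.003]
ft_force: [-8.6, -11.7, 6.2]
width: 0.0558
```

```bash
python3 - <<'E'
from h import *
for i in range(5):
    p=shot('side');s=r.read_state();print(s['time'],s['ee_pos'],s['eef_rot'],s['ft_force'],s['ft_force']@[.495,.869,0])
E
```

```text
22.45 [0.539 0.224 0.047] [-0.502  0.865 -0.001 -0.003] [ -9.277 -11.237   6.218] -14.356741257538191
22.5 [0.539 0.224 0.047] [-0.502  0.865 -0.001 -0.003] [ -8.344 -11.049   6.095] -13.73214351697659
22.55 [0.539 0.224 0.047] [-0.502  0.865 -0.001 -0.003] [ -8.817 -10.545   6.81 ] -13.52847315252225
22.6 [0.539 0.224 0.047] [-0.502  0.865 -0.001 -0.003] [ -9.141 -11.167   5.506] -14.228947947202146
22.65 [0.539 0.224 0.047] [-0.502  0.865 -0.001 -0.003] [ -9.436 -12.701   6.525] -15.70777724141201
```

>>> apply_moves([
  {"rot": [0, 0, 0], "linear": [-0.04, -0.07, 0], "grip": 1},
  {"rot": [0, 0, 0], "linear": [-0.1, -0.175, 0.05], "grip": 1},
  {"rot": [0, 0, -0.047], "linear": [-0.1485, -0.261, 0.1], "grip": 1},
  {"rot": [0, 0, -0.094], "linear": [-0.1485, -0.261, 0.1], "grip": 1},
  {"rot": [0, 0, -0.141], "linear": [-0.1485, -0.261, 0.1], "grip": 1},
  {"rot": [0, 0, -0.188], "linear": [-0.1485, -0.261, 0.1], "grip": 1},
  {"rot": [0, 0, -0.235], "linear": [-0.1485, -0.261, 0.1], "grip": 1},
  {"rot": [0, 0, -0.282], "linear": [-0.1485, -0.261, 0.1], "grip": 1},
  {"rot": [0, 0, -0.329], "linear": [-0.1485, -0.261, 0.1], "grip": 1},
  {"rot": [0, 0, -0.376], "linear": [-0.1485, -0.261, 0.1], "grip": 1},
  {"rot": [0, 0, -0.423], "linear": [-0.1485, -0.261, 0.1], "grip": 1},
  {"rot": [0, 0, -0.47], "linear": [-0.1485, -0.261, 0.1], "grip": 1},
  {"rot": [0, 0, -0.517], "linear": [-0.1485, -0.261, 0.1], "grip": 1},
  {"rot": [0, 0, -0.564], "linear": [-0.1485, -0.261, 0.1], "grip": 1},
  {"rot": [0, 0, -0.611], "linear": [-0.1485, -0.261, 0.1], "grip": 1},
  {"rot": [0, 0, -0.658], "linear": [-0.1485, -0.261, 0.1], "grip": 1},
  {"rot": [0, 0, -0.705], "linear": [-0.1485, -0.261, 0.1], "grip": 1},
  {"rot": [0, 0, -0.752], "linear": [-0.1485, -0.261, 0.1], "grip": 1},
  {"rot": [0, 0, -0.799], "linear": [-0.1485, -0.261, 0.1], "grip": 1},
  {"rot": [0, 0, -0.846], "linear": [-0.1485, -0.261, 0.1], "grip": 1},
])

```text
time: 24.65
ee_pos: [0.4965, 0.1499, 0.0784]
eef_rot: [0.721, 0.693, 0.0, -0.0]
ft_force: [0.6, 0.1, -0.5]
width: 0.0558
```

>>> apply_moves([
  {"rot": [0, 0, -0.047], "linear": [0, 0, 0], "grip": 1},
  {"rot": [0, 0, -0.094], "linear": [0, 0, 0], "grip": 1},
  {"rot": [0, 0, -0.141], "linear": [0, 0, 0], "grip": 1},
  {"rot": [0, 0, -0.152], "linear": [0, 0, 0], "grip": 1},
  {"rot": [0, 0, -0.152], "linear": [0, 0, -0.09], "grip": 1},
  {"rot": [0, 0, -0.152], "linear": [0, 0, -0.098], "grip": 1},
  {"rot": [0, 0, -0.152], "linear": [0, 0, -0.098], "grip": 1},
])

```text
time: 25.35
ee_pos: [0.496, 0.1497, 0.0486]
eef_rot: [0.863, 0.506, -0.001, 0.0]
ft_force: [0.1, 0.1, -1.1]
width: 0.0557
```

```bash
python3 - <<'E'
from h import *
p=shot('wrist','w8.png');s=r.read_state();print(s['time'],s['ee_pos'],s['eef_rot'],2*np.arctan2(s['eef_rot'][1],s['eef_rot'][0]),s['width'],s['ft_force'])
E
```

```text
25.4 [0.497 0.15  0.049] [ 0.863  0.506 -0.     0.   ] 1.0601880505721328 0.055959563463767625 [ 0.89  -0.373 -0.851]
```

View pics/w8.png

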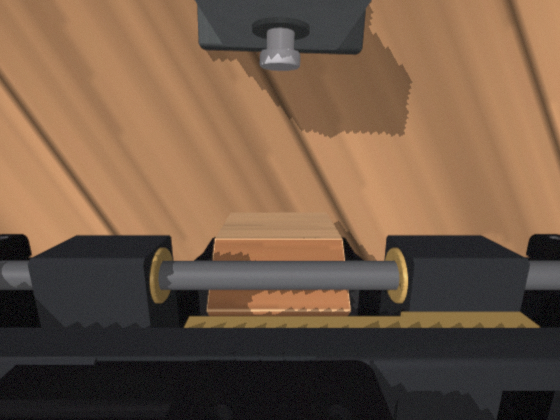

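The plain long wall faces the stamp, both centred at column 280. This is the fourth press.

>>> apply_moves([
  {"rot": [0, 0, 0], "linear": [0.0495, 0.087, 0], "grip": 1},
  {"rot": [0, 0, 0], "linear": [0.099, 0.174, 0], "grip": 1},
  {"rot": [0, 0, 0], "linear": [0.112, 0.197, 0], "grip": 1},
  {"rot": [0, 0, 0], "linear": [0.119, 0.2086, 0], "grip": 1},
  {"rot": [0, 0, 0], "linear": [0.1254, 0.22, 0], "grip": 1},
  {"rot": [0, 0, 0], "linear": [0.132, 0.232, 0], "grip": 1},
  {"rot": [0, 0, 0], "linear": [0.135, 0.2376, 0], "grip": 1},
  {"rot": [0, 0, 0], "linear": [0.135, 0.2376, 0], "grip": 1},
])

```text
time: 26.2
ee_pos: [0.5364, 0.2194, 0.0488]
eef_rot: [0.863, 0.505, -0.001, 0.0]
ft_force: [-4.5, -5.1, 2.5]
width: 0.0559
```

>>> apply_moves([
  {"rot": [0, 0, 0], "linear": [0.005, 0.0087, 0], "grip": 1},
  {"rot": [0, 0, 0], "linear": [0.0083, 0.0145, 0], "grip": 1},
  {"rot": [0, 0, 0], "linear": [0.0116, 0.0203, 0], "grip": 1},
  {"rot": [0, 0, 0], "linear": [0.0132, 0.0232, 0], "grip": 1},
  {"rot": [0, 0, 0], "linear": [0.0132, 0.0232, 0], "grip": 1},
  {"rot": [0, 0, 0], "linear": [0.0132, 0.0232, 0], "grip": 1},
])

```text
time: 26.8
ee_pos: [0.5391, 0.2236, 0.0482]
eef_rot: [0.864, 0.504, -0.004, 0.001]
ft_force: [-9.9, -12.5, 5.8]
width: 0.0558
```

```bash
python3 - <<'E'
from h import *
for i in range(5):
    p=shot('scene');s=r.read_state();print(s['time'],s['ee_pos'],s['eef_rot'],s['ft_force'],s['ft_force']@[.495,.869,0])
spots(p,[('board',0)])
E
```

```text
26.85 [0.539 0.224 0.048] [ 0.864  0.504 -0.004  0.001] [ -9.951 -13.44    5.975] -16.60515188408857
26.9 [0.539 0.224 0.048] [ 0.864  0.504 -0.004  0.001] [ -9.822 -12.382   4.883] -15.621428059977337
26.95 [0.539 0.224 0.048] [ 0.864  0.504 -0.004  0.001] [ -8.947 -13.008   6.996] -15.732646082654641
27.0 [0.539 0.224 0.048] [ 0.864  0.504 -0.004  0.001] [-10.115 -13.512   6.475] -16.74870702449821
27.05 [0.539 0.224 0.048] [ 0.864  0.504 -0.004  0.001] [ -9.603 -12.96    6.441] -16.015904245562872
board 0.81 [286. 215.] [ 0.497 -0.065]
```

>>> apply_moves([
  {"rot": [0, 0, 0], "linear": [-0.04, -0.07, 0], "grip": 1},
  {"rot": [0, 0, 0], "linear": [-0.1, -0.175, 0.05], "grip": 1},
  {"rot": [0, 0, 0], "linear": [-0.12, -0.33, 0.14], "grip": 1},
  {"rot": [0, 0, 0], "linear": [-0.14, -0.48, 0.14], "grip": 1},
  {"rot": [0, 0, 0], "linear": [-0.14, -0.63, 0.14], "grip": 1},
  {"rot": [0, 0, 0], "linear": [-0.14, -0.78, 0.14], "grip": 1},
  {"rot": [0, 0, 0], "linear": [-0.14, -0.9, 0.14], "grip": 1},
  {"rot": [0, 0, 0], "linear": [-0.14, -0.977, 0.14], "grip": 1},
  {"rot": [0, 0, 0], "linear": [-0.14, -0.977, 0.14], "grip": 1},
  {"rot": [0, 0, 0], "linear": [-0.14, -0.977, 0.14], "grip": 1},
])

```text
time: 28.1
ee_pos: [0.4988, -0.0651, 0.091]
eef_rot: [0.863, 0.505, 0.0, -0.0]
ft_force: [0.8, 0.2, -2.2]
width: 0.0557
```

```bash
python3 - <<'E'
from h import *
s=r.read_state();print(s['time'],s['ee_pos'],s['eef_rot'],s['ft_force'])
p=shot('scene');f=cv2.cvtColor(np.asarray(p['frame']),cv2.COLOR_RGB2BGR)
q=proj(p,[.497,-.069,.014])[0];print(q)
x0,y0=(q-[50,50]).astype(int)
c=cv2.resize(f[y0:y0+80,x0:x0+100],None,fx=7,fy=7,interpolation=cv2.INTER_CUBIC)
t=s['ee_pos'].copy();t[2]=.014
for X,col in (([.497,-.069,.014],(0,255,0)),(t,(0,0,255))): cv2.circle(c,((proj(p,X)[0]-[x0,y0]+.5)*7).astype(int).tolist(),5,col,-1)
cv2.imwrite('pics/s3c.png',c);spots(p,[('board',0)])
E
```

```text
28.1 [ 0.499 -0.065  0.091] [ 0.863  0.505  0.    -0.   ] [ 0.769  0.187 -2.202]
[284.685 209.93 ]
board 0.55 [286.3 213.7] [ 0.491 -0.069]
```

View pics/s3c.png

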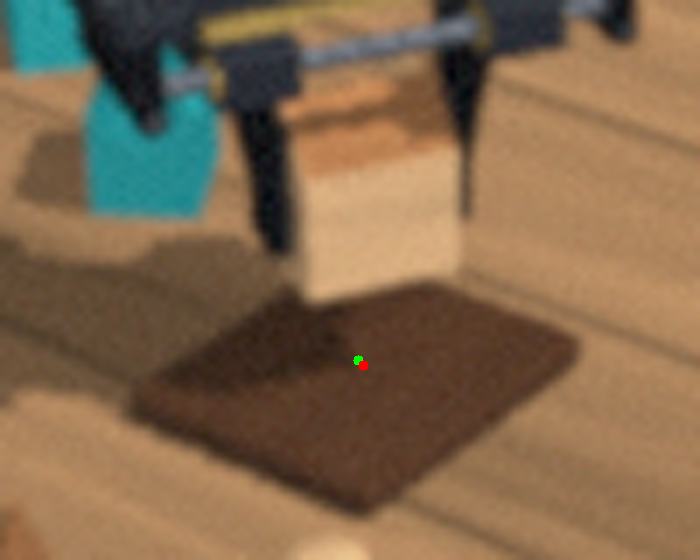

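The board's corners are at (135,400), (365,510) and (580,345), and the drop point is at its middle. I'll set the cottage down and release.

>>> apply_moves([
  {"rot": [0, 0, 0], "linear": [0, -0.005, -0.07], "grip": 1},
  {"rot": [0, 0, 0], "linear": [0, -0.005, -0.12], "grip": 1},
  {"rot": [0, 0, 0], "linear": [0, -0.005, -0.145], "grip": 1},
  {"rot": [0, 0, 0], "linear": [0, -0.005, -0.153], "grip": 1},
  {"rot": [0, 0, 0], "linear": [0, -0.005, -0.159], "grip": 1},
  {"rot": [0, 0, 0], "linear": [0, -0.005, -0.159], "grip": 1},
  {"rot": [0, 0, 0], "linear": [0, -0.005, -0.159], "grip": 1},
])

```text
time: 28.9
ee_pos: [0.4993, -0.066, 0.0436]
eef_rot: [0.863, 0.506, 0.0, 0.0]
ft_force: [0.3, -0.1, -1.4]
width: 0.0556
```

>>> apply_moves([
  {"rot": [0, 0, 0], "linear": [0, 0, -0.003], "grip": 1},
  {"rot": [0, 0, 0], "linear": [0, 0, -0.003], "grip": 1},
  {"rot": [0, 0, 0], "linear": [0, 0, -0.003], "grip": -1},
  {"rot": [0, 0, 0], "linear": [0, 0, -0.003], "grip": -1},
  {"rot": [0, 0, 0], "linear": [0, 0, -0.003], "grip": -1},
  {"rot": [0, 0, 0], "linear": [0, 0, -0.003], "grip": -1},
  {"rot": [0, 0, 0], "linear": [0, 0, 0.1], "grip": -1},
  {"rot": [0, 0, 0], "linear": [0, 0, 0.25], "grip": -1},
  {"rot": [0, 0, 0], "linear": [0, 0, 0.4], "grip": -1},
  {"rot": [0, 0, 0], "linear": [0, 0, 0.55], "grip": -1},
  {"rot": [0, 0, 0], "linear": [0, 0, 0.6], "grip": -1},
  {"rot": [0, 0, 0], "linear": [0, 0, 0.6], "grip": -1},
])

```text
time: 30.1
ee_pos: [0.5002, -0.0661, 0.2256]
eef_rot: [0.863, 0.506, 0.002, 0.001]
ft_force: [0.3, 0.1, -0.5]
width: 0.0871
```

```bash
python3 - <<'E'
from h import *
s=r.read_state();print(s['time'],s['ee_pos'],s['ft_force'],s['width'])
p=shot('scene','s4.png');f=cv2.imread('pics/s4.png')
q=proj(p,[.497,-.069,.014])[0];x0,y0=(q-[60,60]).astype(int)
cv2.imwrite('pics/s4c.png',cv2.resize(f[y0:y0+90,x0:x0+120],None,fx=6,fy=6,interpolation=cv2.INTER_CUBIC))
spots(p,[('pyramid',0),('bowl',0),('mallet',0)],1)
p=shot('wrist');spots(p,[('cottage',.014),('board',0)],2)
E
```

```text
30.1 [ 0.5   -0.066  0.226] [ 0.262  0.075 -0.461] 0.08713697776795523
pyramid 0.83 [237.4 264.5] [ 0.715 -0.024]
bowl 0.8 [170.7 241.9] [ 0.752 -0.206]
mallet 0.6 [279.8 311.6] [0.767 0.139]
cottage 0.64 [279.8 192.1] [ 0.498 -0.066]
cottage 0.64 [289.6 320.5] [ 0.427 -0.222]
```

```bash
python3 -c "
from h import *
p=shot('side');spots(p,[('cottage',.014),('board',0)],5)
print(r.close_job())"
```

```text
cottage 0.9 [295.3 330.8] [ 0.45 -0.4 ]
cottage 0.85 [339.9 311.4] [ 0.556 -0.379]
cottage 0.82 [258.6 287.7] [ 0.419 -0.251]
cottage 0.65 [269.2 240.2] [ 0.5   -0.072]
cottage 0.63 [238.6 337.1] [ 0.342 -0.38 ]
board 0.8 [261.8 244.2] [ 0.482 -0.063]
the job is handed in; nothing more can be done
None
```

I stamped all four walls in the required order, regripped the cottage half-way, set it on the display board, and handed the job in at about 30 s. The hand-in gives no verdict.

- **Presses:** I never read the stamp's travel directly. I judged it from the force along the stamp, which settled at about 13, 13, 14 and 16 N. All are above the 10 N spring end, and each press was held for at least 0.25 s.
- **Final position:** the wrist and side cameras put the cottage at about (0.499, -0.068). The board's centre is about (0.497, -0.069), though the last side-camera reading gave (0.482, -0.063), about 1.5 cm off. Either is well within the allowed offset.
- **Upright at rest:** not confirmed by eye after release, because I had reached the limit of 12 pictures. It was upright just before I lowered it.
- **Gripper:** fully open and clear, about 0.18 m above where it let go.
- **Bystanders:** the pyramid read about 11 mm from its first reading. The bowl and mallet read within 4 mm of theirs. I take the pyramid difference as detector scatter, since nothing went near it.

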